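# Swing the two keeper arms over the die insert

### The job

The insert block in the open stamping die has to be secured before the die is carried to the press. With a fingertip, gently push each of the two keeper arms round on its pivot until the round eye at its end is centred over the small button on the insert, then move away. Do not force or clamp the arms, do not lift or shift the insert, and leave the other things on the die and the bench where they are.

Things in the scene. Friction and masses are not known exactly. Their poses are not given: they have to be found in the camera images.
- die: Lower half of a stamping die, fixed to the bench: dark steel shoe 260 (x) x 420 (y) x 25 mm; origin at the centre of its underside. Guide posts with blue ball cages, 29 mm across, tops 89 mm above the bench, stand at x +-108, y +-187. Round pillars 32 mm across at x 0, y +-120 carry the keeper arms. Steel rails round the pocket in the middle reach 40 mm above the bench.
- insert: Loose steel insert block in the pocket, 90 x 130 x 20 mm, 1.7 kg; origin at the centre of its underside, which is 25 mm above the bench; axes as the die's. Its top is 45 mm above the bench. Two brass buttons 10 mm in diameter stand 5 mm above its top at x 0, y +-35 mm.
- left_button (a point): Centre of the top of the button nearer the left (die +y) pivot, 50 mm above the bench. The left arm's eye belongs over it.
- right_button (a point): Centre of the top of the button nearer the right (die -y) pivot, 50 mm above the bench. The right arm's eye belongs over it.
- left_eye (a point): Centre of the eye (ring 30 mm outside, 14 mm hole, 8 mm thick) at the end of the left arm, 85 mm from the turning axis, 62 mm above the bench. No stop or notch over the button: the stiff pivot (0.15 N m friction, about 2.5 N of push at 60 mm) leaves the arm where the push ends. Hard limits lie 1.5 rad beyond the button on either side; it can be brought there either way round.
- right_eye (a point): The same point of the right keeper arm.
- punch: Loose small steel punch, 20 mm in diameter and 34 mm tall, standing on the die's shoe near the middle of its front edge (die -x side); origin at the centre of its foot. To be left alone.
- guide_post: Loose spare guide post with a blue ball cage, 36 mm in diameter, 100 mm tall, standing on the bench to the left of the die; origin at its foot. To be left alone.
- parts_tray: Loose white open plastic tray 120 x 160 x 40 mm on the bench to the right of the die; origin under its centre. To be left alone.
- left_arm: Left (die +y) keeper arm, turning level about a vertical axis; origin on the axis, 56 mm above the bench; its x points along the arm to the eye. Hub 32 mm across, top 78, bolt head 84 mm above the bench. 16 to 73 mm from the axis: aluminium bar 18 mm wide, underside 56, top 76 mm above the bench. Turns freely past posts, rails and insert. Starts 0.8 to 3.14 rad either way from its button.
- right_arm: Right (die -y) keeper arm, made and turning like the left one; origin on its axis, x along the arm to its eye.
Things that resemble listed ones, but are neither listed nor needed, are in the scene too. Leave any blue or purple look-alike of the insert alone.

How it is judged:
By the outcome, as a careful person would: the job done as asked, in the order asked, and still so for the second after the job is handed in, with the robot touching nothing.
It also fails if it takes over 64 s, if anything falls off the work surface, if the arm or the gripper's body presses on something with over 40 N, if the wrist force passes 120 N, or if a joint passes its speed limit or range.

### The arm

A 7-joint arm with a two-finger parallel gripper is mounted at the origin on the work surface. World frame = base frame: x ahead of the robot, y to its left, z up, the work surface at z = 0. Lengths are in m, angles in rad, forces in N, time in s.
With the tool pointing down it reaches from about 0.4 to 0.85 m from the base axis. Payload 4.5 kg.
Tool frame: the origin (TCP) lies at the very end of the fingers, on their centre line; the grasp point (between the pads) lies 19 mm behind it (tcp_to_grasp is the z of the grasp point in the tool frame, in m); z points along the fingers, y is the line along which they close (so a half turn about z gives the same grasp; the last joint's range is limited). The gripper opens to 88 mm and grips with 3 to 60 N. Pads are 18 mm wide; open, the fingers measure 123 mm over their backs; the gripper's body (75 mm by 187 mm) begins 45 mm behind the grasp point.
Start: joints at [-1.084, 0.689, -0.195, 1.565, 0.157, 0.902, -0.215], TCP at [0.273, 0.562, 0.239] pointing down, gripper open.
Joint ranges: [-3.01, 3.01], [-0.46, 2.08], [-1.47, 1.51], [0.13, 2.56], [-1, 4.14], [0.04, 2.09], [-2.66, 2.66]. Speed limits (rad/s): [2.57, 2.57, 3.14, 3.14, 3.14, 3.14, 3.14].

### API

Orientations are given as a unit quaternion [x, y, z, w].
In Python, from plant import * gives the robot as it stands. The module is installed in compiled form; this text tells all that it offers.
- The arm moves only by the shell command python3 -m jog 'ROWS' [OPENING] [FORCE]. ROWS is JSON, a list that holds one entry, the list of rows, each a list of 6 numbers: the shift along the tool's x, y, z in m, then the turn, a rotation vector about the tool's x, y, z in rad. In form: [[[dx, dy, dz, ax, ay, az], ...]]. A call has 1 to 12 rows; each row shifts and turns the commanded pose from where the row before left it, along the tool's axes as they then stand; what a row does not reach is not made up. A row lasts 1/8 s, in which the tool goes at most 62.5 mm and 10.7 degrees, less where a joint would pass 70% of its speed; a pose out of reach is approached as far as the arm can. A call with a gripper value outside its range is refused whole. OPENING is the finger opening in m, from 0 to 0.0881, set as the call begins (- or left out, the last holds). The fingers move at their own pace and stop on an object; FORCE is the grip in N (left out, the last holds). Time passes only in rows, so rows that do not move let the fingers close. It gives the time, the measured TCP pose, the force, the opening and the grip force at its end, in the units of the state.
- get_state(): the state, without advancing time (a new reading comes with each control period).
- snapshot(name): name is "scene" or "top" or "wrist"; returns a dict with "frame" (480x640x3 uint8, red, green, blue), "mtx" (3x3 intrinsics, pixels), "xyz" and "orientation" of the camera in the world; the wrist camera has in their place "mount" (4x4, takes a point from camera to tool coordinates, whose origin is the TCP and whose axes are the flange's). Camera axes: x right, y down, z forward; pixel columns grow to the right and rows downward; lengths in m; the calibration is good to about 2 mm. A picture is of the moment at which its call begins: read the wrist's pose just before it. There is no depth.
- finish_job(): hands the job in; it is judged then, once.
The state is a dict: "clock": time; "q": joint angles; "qd": joint speeds; "joint_torque": joint torques, N m; "tool_pos": TCP position; "eef_rot": TCP orientation; "contact_force": force on the tool from outside, world axes, zero at the start; "moment": the same for the moment, N m; "opening": opening from 0.0 (shut) to 1.0 (fully open); "finger_force": force on a finger pad.
Only numpy, scipy, OpenCV 4.12 (cv2) and the standard library are available. Lean on these libraries where they do the work, as an engineer would, in place of code of your own. Each camera call takes 0.05 s, during which the arm holds its last target. There are 200 camera calls.

## Working session

There is one attempt and no reset: what is moved stays moved. The work goes in short steps, Python scripts to look and compute and a shell command to move; the robot and the scene stay as the last step left them, time stands still between calls to the robot, and variables do not carry over. Pictures are saved under pics/ and viewed, at most 10 in all, crops included, and the job is handed in when it is done.

```bash
mkdir -p pics
cat > h.py <<'E'
from plant import *
import numpy as np, cv2
from scipy.spatial.transform import Rotation as R
def snap(n,f):
    s=snapshot(n); cv2.imwrite('pics/'+f,s['frame'][:,:,::-1]); return s
def ray(s,u,v,z,):
    K=np.array(s['mtx']);r=R.from_quat(s['orientation']).as_matrix()
    d=r@np.linalg.solve(K,[u,v,1]);o=np.array(s['xyz']);return o+d*(z-o[2])/d[2]
def proj(s,p):
    K=np.array(s['mtx']);r=R.from_quat(s['orientation']).as_matrix()
    c=K@(r.T@(np.array(p)-s['xyz']));return c[:2]/c[2]
E
python3 - <<'E'
from h import *
import pickle
for n in('top','scene'):
    s=snap(n,n+'1.png'); print(n,s['xyz'],s['orientation'],s['mtx']); pickle.dump(s,open(n+'.pkl','wb'))
t=get_state();print(t['clock'],t['tool_pos'],t['eef_rot'],t['contact_force'])
E
```

```text
top [ 0.39266707 -0.02870963  1.15269254] [-0.69818496  0.71510826 -0.02347924  0.02463066] [[435.87895919   0.         322.9903228 ]
 [  0.         435.87895919 239.54235488]
 [  0.           0.           1.        ]]
scene [0.94002313 0.35306945 0.9713455 ] [ 0.40685785  0.86550417 -0.26430452 -0.12454852] [[443.22708808   0.         309.37677905]
 [  0.         443.22708808 228.97032458]
 [  0.           0.           1.        ]]
0.1 [0.27321089 0.56152345 0.23803059] [ 2.24401756e-01  9.74496396e-01 -7.81000784e-04 -1.29257820e-04] [-0.14243845 -0.34533438 -1.26723382]
```

View pics/top1.png

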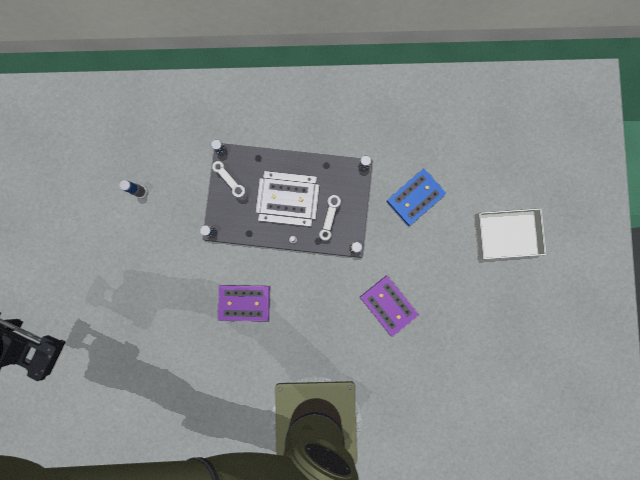

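View pics/scene1.png

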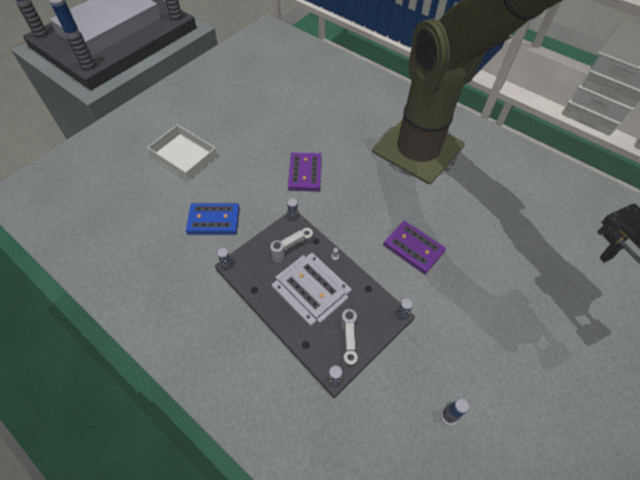

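The top view shows the grey insert in the die near (288,199), with its buttons at about (274,197) and (301,199). The blue block (417,197) and the purple blocks (244,303) and (389,306) are look-alikes. The left keeper has ends at (218,167) and (239,191), the right keeper at (334,202) and (325,235). I'll confirm which end is the hub in an enlarged crop.

Run:
```python
from h import *
import pickle
s=pickle.load(open('top.pkl','rb'))
c=s['frame'][130:270,190:385,::-1]
cv2.imwrite('pics/crop1.png',cv2.resize(c,None,fx=4,fy=4,interpolation=cv2.INTER_CUBIC))
```

```text
(no output)
```

View pics/crop1.png

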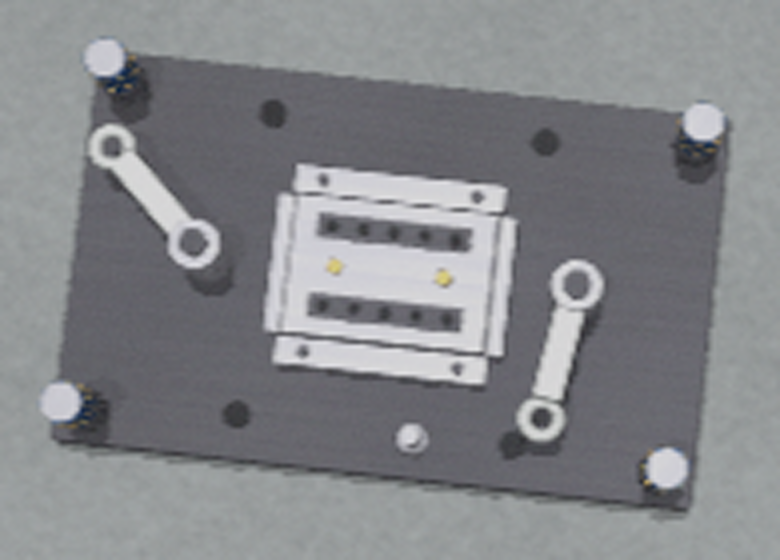

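```bash
cat > loc.py <<'E'
from h import *
import pickle
s=pickle.load(open('top.pkl','rb'))
P={}
for n,u,v,z in [('Lhub',194,244,.08),('Rhub',577,285,.08),('Leye',112,146,.065),('Reye',541,418,.065),('Lbut',335,266,.05),('Rbut',444,278,.05),('punch',411,437,.055),('p1',105,58,.089),('p2',704,122,.089),('p3',62,402,.089),('p4',667,468,.089)]:
    P[n]=ray(s,190+u/4-.375,130+v/4-.375,z)
E
python3 - <<'E'
from loc import *
for n in P: print(n,P[n].round(4))
print('posts centre',sum(P['p%d'%i] for i in(1,2,3,4))/4, 'yaw', np.arctan2(*(P['p1']-P['p2'])[:2]),np.arctan2(*(P['p3']-P['p4'])[:2]))
for k in 'LR':
    a=P[k+'eye']-P[k+'hub'];b=P[k+'but']-P[k+'hub']
    A=np.arctan2(a[1],a[0]);B=np.arctan2(b[1],b[0]);print(k,np.linalg.norm(a[:2]),np.linalg.norm(b[:2]),A,B,(B-A+np.pi)%(2*np.pi)-np.pi)
E
```

```text
Lhub [0.5928 0.1802 0.08  ]
Rhub [ 0.5613 -0.0571  0.08  ]
Leye [0.6595 0.2344 0.065 ]
Reye [ 0.4803 -0.0329  0.065 ]
Lbut [0.582  0.0962 0.05  ]
Rbut [0.5726 0.0268 0.05  ]
punch [0.471  0.0494 0.055 ]
p1 [0.7091 0.2325 0.089 ]
p2 [ 0.6597 -0.1381  0.089 ]
p3 [0.4953 0.2604 0.089 ]
p4 [ 0.4459 -0.109   0.089 ]
posts centre [0.57748864 0.06148454 0.089     ] yaw 0.13259562609405035 0.1328625114119896
L 0.08593410777015582 0.0847297813517829 0.6819769943833213 -1.698369909717794 -2.380346904101115
R 0.08456051383572538 0.08467252084242681 2.850491719427372 1.4372299595362497 -1.4132617598911221
```

Hubs are at crop (194,244) and (577,285), on the large pillar ends, and eyes at (112,146) and (541,418). Arm lengths measure 85 mm, which matches. Both arms turn clockwise: left by 2.38 rad, right by 1.41 rad. I'll push with closed fingers, turning the tool along with each arm.

```bash
cat > go.py <<'E'
# go.py hubkey armangle radius offset(ccw side +) z flip : delta to target in tool axes (tool x along arm, flip -> toward hub)
import sys; from loc import *
def delta(k,ang,r,off,z,flip):
    st=get_state(); Rt=R.from_quat(st['eef_rot']); p=np.array(st['tool_pos'])
    e=np.array([np.cos(ang),np.sin(ang)]); n=np.array([-e[1],e[0]])
    tgt=np.r_[P[k+'hub'][:2]+r*e+off*n,z]
    psi=ang+(np.pi if flip else 0)
    Rg=R.from_matrix(np.c_[[np.cos(psi),np.sin(psi),0],[np.sin(psi),-np.cos(psi),0],[0,0,-1]])
    print('t',st['clock'],'pos',p.round(4),'F',np.round(st['contact_force'],1),'q',np.round(st['q'],2))
    print('tgt',tgt.round(4),'dtool',Rt.inv().apply(tgt-p).round(4),'rot',(Rt.inv()*Rg).as_rotvec().round(4))
    rel=p[:2]-P[k+'hub'][:2]; print('radial',rel@e,'off',rel@n)
if __name__=='__main__':
    a=sys.argv; delta(a[1],*map(float,a[2:6]),int(a[6]))
E
python3 -m jog '[[[-0.044,-0.014,0,0,0,0],[-0.044,-0.014,0,0,0,0],[-0.044,-0.014,0,0,0,0],[-0.044,-0.014,0,0,0,0],[-0.044,-0.014,0,0,0,0],[-0.044,-0.014,0,0,0,0],[-0.044,-0.014,0,0,0,0],[-0.044,-0.014,0,0,0,0],[-0.044,-0.014,0,0,0,0],[-0.044,-0.014,0,0,0,0],[0,0,0,0,0,0]]]' 0 20
python3 -m jog '[[[0,0,0,0,0,-0.16],[0,0,0,0,0,-0.16],[0,0,0,0,0,-0.16],[0,0,0,0,0,-0.16],[0,0,0,0,0,-0.16],[0,0,0,0,0,-0.16],[0,0,0,0,0,-0.16],[0,0,0,0,0,0]]]'
python3 go.py L 0.68 0.05 0.04 0.13 1
```

```text
clock: 1.48
tool_pos: [0.6109, 0.2382, 0.2378]
eef_rot: [0.228, 0.974, -0.002, 0.001]
contact_force: [0.1, -0.2, -0.3]
opening: 0.005
finger_force: 0.0
clock: 2.48
tool_pos: [0.6069, 0.2445, 0.2383]
eef_rot: [-0.327, 0.945, 0.001, -0.001]
contact_force: [-0.9, -0.1, -0.5]
opening: 0.007
finger_force: 0.0
t 2.475 pos [0.6069 0.2445 0.2383] F [-0.9 -0.1 -0.5] q [-0.17  0.77 -0.55  1.46  0.44  1.04  1.42]
tgt [0.6065 0.2428 0.13  ] dtool [ 0.0013 -0.0012  0.1083] rot [ 0.0014 -0.0007 -0.0131]
radial 0.051382873700537006 off 0.041054953142933726
```

```bash
python3 -m jog '[[[0,0,0.044,0,0,0],[0,0,0.044,0,0,0],[0,0,0.044,0,0,0],[0,0,0.022,0,0,0],[0,0,0.022,0,0,-0.013],[0,0,0,0,0,0]]]'
python3 -m jog '[[[0,-0.004,0,0,0,0],[0,-0.003,0,0,0,0],[0,-0.003,0,0,0,0],[0,0,0,0,0,0]]]'
python3 go.py L 0.68 0.05 0.04 0.062 1
python3 - <<'E'
from h import *
s=snap('top','a.png'); cv2.imwrite('pics/top2.png',cv2.resize(s['frame'][130:270,190:385,::-1],None,fx=4,fy=4,interpolation=cv2.INTER_CUBIC))
E
```

```text
clock: 3.22
tool_pos: [0.6067, 0.2434, 0.0612]
eef_rot: [-0.333, 0.943, -0.0, -0.001]
contact_force: [-0.2, 0.8, -0.0]
opening: 0.006
finger_force: 0.0
clock: 3.72
tool_pos: [0.6147, 0.2354, 0.0631]
eef_rot: [-0.333, 0.943, -0.0, 0.0]
contact_force: [-0.6, 0.1, 0.4]
opening: 0.0
finger_force: 0.0
t 3.725 pos [0.6147 0.2354 0.0631] F [-0.6  0.1  0.4] q [-0.2   0.99 -0.45  1.57  0.58  0.72  1.33]
tgt [0.6065 0.2428 0.062 ] dtool [0.0017 0.0109 0.0011] rot [-0.0004  0.0007 -0.0008]
radial 0.051720138945960226 off 0.02912828895928597
```

View pics/top2.png

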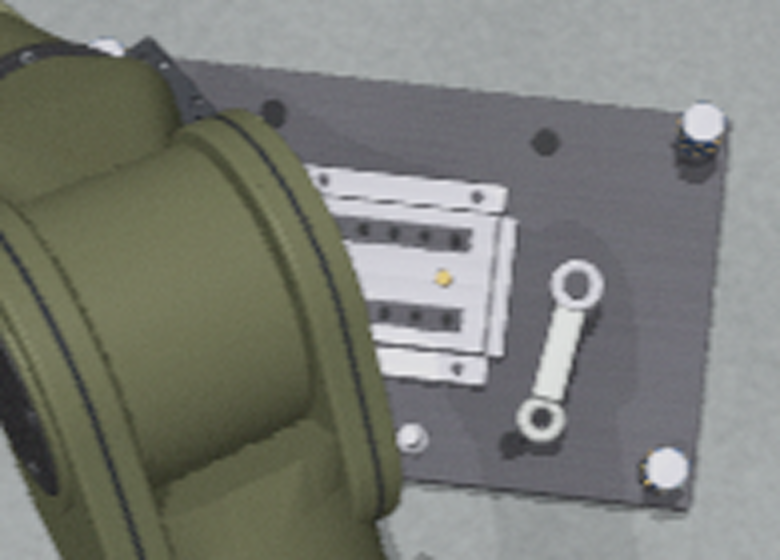

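The arm's own links hide the left keeper in the top view and the right keeper is unchanged, so I'll feel for contact.

```bash
for i in 1 2 3; do python3 -m jog '[[[0,-0.002,0,0,0,0],[0,0,0,0,0,0]]]' | grep -E 'pos|force'; done
python3 go.py L 0.68 0.05 0.0265 0.062 1
python3 - <<'E'
from h import *
snap('wrist','w1.png')
E
```

```text
tool_pos: [0.6155, 0.2342, 0.0627]
contact_force: [-0.8, 0.0, -0.0]
finger_force: 0.0
tool_pos: [0.6168, 0.2325, 0.0627]
contact_force: [1.6, 0.4, 0.8]
finger_force: 0.0
tool_pos: [0.6181, 0.231, 0.0627]
contact_force: [0.1, 0.9, 0.4]
finger_force: 0.0
t 4.525 pos [0.6181 0.231  0.0627] F [0.1 0.9 0.4] q [-0.19  0.99 -0.45  1.56  0.58  0.73  1.34]
tgt [0.615  0.2323 0.062 ] dtool [0.0016 0.003  0.0007] rot [-0.0002  0.     -0.0001]
radial 0.05156217566622138 off 0.023516998004546222
```

View pics/w1.png

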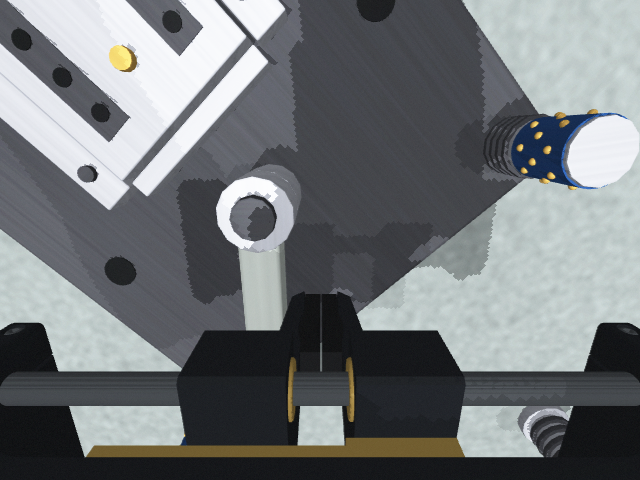

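The wrist view shows the hub at (255,214), its bar running down to about (265,330), the fingertips at (321,295) just right of the bar without touching, and the left button at (123,58). I'll keep approaching.

```bash
for i in 1 2 3 4 5; do python3 -m jog '[[[0,-0.002,0,0,0,0],[0,0,0,0,0,0],[0,0,0,0,0,0]]]' | grep -E 'pos|contact'; done
python3 go.py L 0.68 0.05 0.0265 0.062 1
```

```text
tool_pos: [0.6191, 0.2297, 0.0627]
contact_force: [0.7, -1.1, -0.4]
tool_pos: [0.6201, 0.2288, 0.0628]
contact_force: [-1.4, 1.6, 0.6]
tool_pos: [0.6216, 0.2273, 0.0628]
contact_force: [-2.4, 3.8, -0.8]
tool_pos: [0.6234, 0.2254, 0.0628]
contact_force: [-0.3, 5.6, -1.6]
tool_pos: [0.6245, 0.2236, 0.0629]
contact_force: [0.1, 5.0, -0.4]
t 6.45 pos [0.6245 0.2236 0.0629] F [ 0.1  5.  -0.4] q [-0.18  0.99 -0.45  1.55  0.58  0.74  1.36]
tgt [0.615  0.2323 0.062 ] dtool [0.002  0.0127 0.0009] rot [-0.0001  0.0008  0.0002]
radial 0.05196888197828573 off 0.013764967820116488
```

Contact is made at about 5 N with the bar moving. Now the clockwise arc, rotating the tool about the hub.

```bash
python3 -m jog '[[[-0.0011,-0.0053,0,0,0,0.1],[-0.0011,-0.0053,0,0,0,0.1],[-0.0011,-0.0053,0,0,0,0.1],[-0.0011,-0.0053,0,0,0,0.1],[-0.0011,-0.0053,0,0,0,0.1],[0,0,0,0,0,0]]]'
python3 go.py L 0.18 0.052 0.0138 0.062 1
python3 -m jog '[[[-0.0011,-0.0053,0,0,0,0.1],[-0.0011,-0.0053,0,0,0,0.1],[-0.0011,-0.0053,0,0,0,0.1],[-0.0011,-0.0053,0,0,0,0.1],[-0.0011,-0.0053,0,0,0,0.1],[0,0,0,0,0,0]]]'
python3 go.py L -0.32 0.052 0.0138 0.062 1
```

```text
clock: 7.2
tool_pos: [0.6428, 0.2021, 0.0632]
eef_rot: [-0.089, 0.996, -0.0, 0.001]
contact_force: [2.3, 3.2, 0.1]
opening: 0.004
finger_force: 1.7
t 7.2 pos [0.6428 0.2021 0.0632] F [2.3 3.2 0.1] q [-0.2   0.99 -0.34  1.52  0.44  0.71  1.02]
tgt [0.6415 0.2031 0.062 ] dtool [0.0011 0.0012 0.0012] rot [-0.0007  0.0028 -0.0013]
radial 0.053092663076804776 off 0.012558429563322628
clock: 7.95
tool_pos: [0.6476, 0.1748, 0.0632]
eef_rot: [0.159, 0.987, -0.001, 0.001]
contact_force: [3.2, 2.1, -0.1]
opening: 0.007
finger_force: 1.6
t 7.95 pos [0.6476 0.1748 0.0632] F [ 3.2  2.1 -0.1] q [-0.22  0.97 -0.21  1.53  0.29  0.67  0.68]
tgt [0.6465 0.177  0.062 ] dtool [0.0018 0.0017 0.0012] rot [-0.0007  0.003  -0.0003]
radial 0.05377754144739986 off 0.012094465547603567
```

```bash
python3 -m jog '[[[-0.0009,-0.0053,0,0,0,0.1],[-0.0009,-0.0053,0,0,0,0.1],[-0.0009,-0.0053,0,0,0,0.1],[-0.0009,-0.0053,0,0,0,0.1],[-0.0009,-0.0053,0,0,0,0.1],[-0.0009,-0.0053,0,0,0,0.1],[-0.0009,-0.0053,0,0,0,0.1],[-0.0009,-0.0053,0,0,0,0.1],[-0.0009,-0.0053,0,0,0,0.1],[-0.0009,-0.0053,0,0,0,0.1],[0,0,0,0,0,0]]]'
python3 go.py L -1.32 0.052 0.0138 0.062 1
python3 - <<'E'
from h import *
import pickle
st=get_state();s=snap('wrist','w2.png');pickle.dump((st,s),open('w2.pkl','wb'));print(s['mount'],s['mtx'])
E
```

```text
clock: 9.32
tool_pos: [0.6175, 0.1314, 0.0631]
eef_rot: [0.613, 0.79, -0.001, 0.001]
contact_force: [3.3, -1.8, 1.0]
opening: 0.004
finger_force: 2.0
t 9.325 pos [0.6175 0.1314 0.0631] F [ 3.3 -1.8  1. ] q [-0.3   0.93  0.04  1.67 -0.05  0.54  0.01]
tgt [0.619  0.1333 0.062 ] dtool [0.0015 0.0019 0.0011] rot [0.0001 0.0031 0.001 ]
radial 0.05348055641197006 off 0.011881906380588638
[[ 1.22552592e-04 -9.46575210e-01 -3.22483110e-01  8.34672565e-02]
 [ 9.99999841e-01 -6.17933594e-05  5.61408113e-04 -2.59026719e-04]
 [-5.51342318e-04 -3.22483128e-01  9.46575052e-01 -1.45404013e-01]
 [ 0.00000000e+00  0.00000000e+00  0.00000000e+00  1.00000000e+00]] [[333.44736774   0.         320.59543001]
 [  0.         333.44736774 244.49051259]
 [  0.           0.           1.        ]]
```

View pics/w2.png

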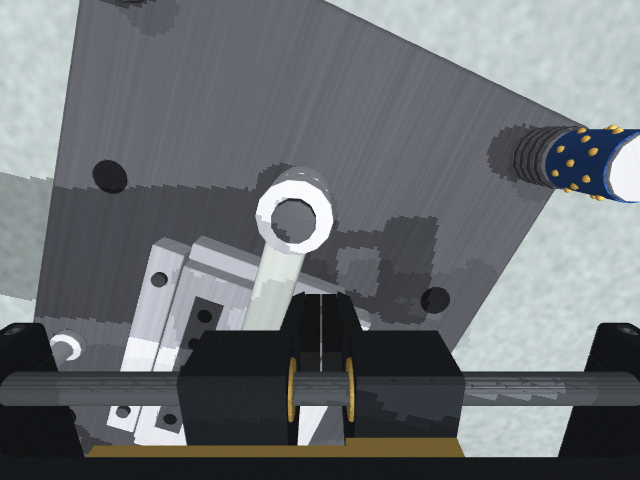

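The hub is at (294,217) and the bar's edges run (262,247)→(244,325) and (305,252)→(290,305). I'll compute the arm angle from these.

```bash
cat > wr.py <<'E'
from loc import *
def wray(st,w,u,v,z):
    T=np.array(w['mount']);Rt=R.from_quat(st['eef_rot']).as_matrix()
    o=Rt@T[:3,3]+st['tool_pos'];d=Rt@T[:3,:3]@np.linalg.solve(np.array(w['mtx']),[u,v,1])
    return o+d*(z-o[2])/d[2]
E
python3 - <<'E'
from wr import *
st,w=pickle.load(open('w2.pkl','rb'))
print('hub',wray(st,w,294,217,.08))
for a,b in [((262,247),(244,325)),((305,252),(290,305))]:
    A,B=wray(st,w,*a,.076),wray(st,w,*b,.076);d=B-A
    print(A,B,np.arctan2(d[1],d[0]))
E
```

```text
hub [0.59440416 0.17837461 0.08      ]
[0.58421636 0.16130435 0.076     ] [0.58357746 0.12207068 0.076     ] -1.5870793163927333
[0.60225767 0.16362905 0.076     ] [0.60168509 0.13738165 0.076     ] -1.592607297310721
```

```bash
python3 -m jog '[[[-0.0007,-0.0033,0,0,0,0.06],[0,0,0,0,0,0],[0,0,0,0,0,0],[0.001,0.015,0,0,0,0],[0.001,0.02,0,0,0,0],[0,0,-0.035,0,0,0],[0,0,-0.035,0,0,0]]]'
python3 - <<'E'
from wr import *
st=get_state();Rt=R.from_quat(st['eef_rot'])
e=P['Lbut'];x=Rt.apply([1,0,0]);t=e-.083*x;t[2]=.13
print(Rt.inv().apply(t-st['tool_pos']))
E
```

```text
clock: 10.25
tool_pos: [0.6453, 0.1414, 0.1321]
eef_rot: [0.635, 0.772, -0.002, -0.002]
contact_force: [0.2, -0.5, 0.4]
opening: 0.006
finger_force: 0.0
[-0.11508386 -0.07080297  0.0024785 ]
```

```bash
python3 -m jog '[[[-0.038,-0.024,0,0,0,0],[-0.038,-0.024,0,0,0,0],[-0.038,-0.023,0,0,0,0],[0,0,0,0,0,0],[0,0,0,0,0,0]]]'
python3 - <<'E'
from h import *
import pickle
st=get_state();s=snap('wrist','w3.png');pickle.dump((st,s),open('w3.pkl','wb'))
cv2.imwrite('pics/w3c.png',cv2.resize(s['frame'][20:280,200:460,::-1],None,fx=2.3,fy=2.3,interpolation=cv2.INTER_CUBIC))
E
```

```text
clock: 10.88
tool_pos: [0.5988, 0.0168, 0.1323]
eef_rot: [0.636, 0.772, -0.0, -0.001]
contact_force: [-0.4, 0.3, 0.7]
opening: 0.004
finger_force: 0.0
```

View pics/w3c.png

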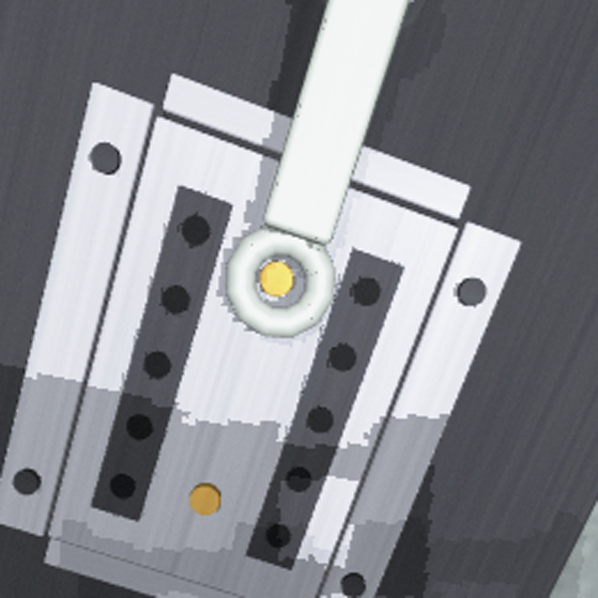

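The eye's ring is centred at crop (281,281) and the button at (276,279), nearly concentric. I'll compute the offset with parallax removed.

```bash
python3 - <<'E'
from wr import *
st,w=pickle.load(open('w3.pkl','rb'))
f=lambda u,v,z:wray(st,w,200+u/2.3-.28,20+v/2.3-.28,z)
e=f(281,281,.062);b=f(276,279,.05);b2=f(205,499,.05)
print(e,b,b2,e-b,np.linalg.norm(b-b2), np.arctan2(*(b-b2)[:2]))
h=P['Lhub']; print([np.arctan2(*(p-h)[1::-1]) for p in (e,b)])
# die-based: eye direction vs die -y
E
python3 go.py R 2.85 0.05 0.034 0.13 0
```

```text
[0.58449438 0.09266477 0.062     ] [0.58308463 0.09260154 0.05      ] [0.57391593 0.02412976 0.05      ] [1.40975158e-03 6.32278963e-05 1.20000000e-02] 0.069082918806384 0.1331128911012959
[np.float64(-1.6649448164439826), np.float64(-1.6807949006752894)]
t 10.925 pos [0.5993 0.0176 0.1324] F [ 0.3 -0.   0.4] q [-0.12  0.79  0.03  1.74 -0.04  0.61  0.13]
tgt [ 0.5036 -0.0753  0.13  ] dtool [-0.0727 -0.1118  0.0024] rot [-0.     -0.0026 -1.085 ]
radial -0.014886170581984744 off -0.08248141516531687
```

The left eye is within about 1.4 mm of its button. Next, the right arm.

```bash
python3 -m jog '[[[-0.0243,-0.0373,0,0,0,0],[-0.0243,-0.0373,0,0,0,0],[-0.0243,-0.0373,0,0,0,0],[0,0,0,0,0,-0.155],[0,0,0,0,0,-0.155],[0,0,0,0,0,-0.155],[0,0,0,0,0,-0.155],[0,0,0,0,0,-0.155],[0,0,0,0,0,-0.155],[0,0,0,0,0,-0.155],[0,0,0,0,0,0]]]'
python3 go.py R 2.85 0.05 0.034 0.062 0
```

```text
clock: 12.3
tool_pos: [0.5041, -0.0757, 0.1326]
eef_rot: [0.146, 0.989, 0.001, -0.0]
contact_force: [0.4, -0.5, 0.1]
opening: 0.005
finger_force: 0.0
t 12.3 pos [ 0.5041 -0.0757  0.1326] F [ 0.4 -0.5  0.1] q [ 0.23  0.72 -0.27  2.    0.4   0.47  0.93]
tgt [ 0.5036 -0.0753  0.062 ] dtool [0.0006 0.0002 0.0706] rot [ 0.0012 -0.0005 -0.0019]
radial 0.049403525062976655 off 0.034264040524058105
```

```bash
python3 -m jog '[[[0,0,0.03,0,0,0],[0,0,0.03,0,0,0],[0,0,0.01,0,0,0],[0,0,0,0,0,0],[0,0.005,0,0,0,0],[0,0.005,0,0,0,0],[0,0.003,0,0,0,0],[0,0.003,0,0,0,0],[0,0.003,0,0,0,0],[0,0.002,0,0,0,0],[0,0,0,0,0,0]]]'
python3 go.py R 2.85 0.05 0.0138 0.062 0
python3 -m jog '[[[0.001,0.0051,0,0,0,0.1],[0.001,0.0051,0,0,0,0.1],[0.001,0.0051,0,0,0,0.1],[0.001,0.0051,0,0,0,0.1],[0.001,0.0051,0,0,0,0.1],[0,0,0,0,0,0]]]'
python3 go.py R 2.35 0.05 0.0138 0.062 0
```

```text
clock: 13.68
tool_pos: [0.5097, -0.0568, 0.0626]
eef_rot: [0.147, 0.989, 0.0, -0.0]
contact_force: [-2.0, -2.6, 3.1]
opening: 0.01
finger_force: 1.8
t 13.675 pos [ 0.5097 -0.0568  0.0626] F [-2.  -2.6  3.1] q [ 0.13  0.84 -0.18  2.03  0.45  0.31  0.85]
tgt [ 0.5094 -0.056   0.062 ] dtool [0.0005 0.0007 0.0006] rot [ 0.0003 -0.0004 -0.0027]
radial 0.04951528443386271 off 0.014465706341768182
clock: 14.42
tool_pos: [0.5175, -0.0319, 0.0624]
eef_rot: [0.386, 0.922, 0.0, -0.0]
contact_force: [-2.1, -2.0, 0.5]
opening: 0.005
finger_force: 1.1
t 14.425 pos [ 0.5175 -0.0319  0.0624] F [-2.1 -2.   0.5] q [ 0.02  0.85 -0.08  2.02  0.21  0.29  0.54]
tgt [ 0.5163 -0.0313  0.062 ] dtool [ 0.0013 -0.0004  0.0004] rot [ 0.0004 -0.0004 -0.0012]
radial 0.048738567091841746 off 0.013429244123454465
```

```bash
python3 -m jog '[[[0.0012,0.0051,0,0,0,0.1],[0.0012,0.0051,0,0,0,0.1],[0.0012,0.0051,0,0,0,0.1],[0.0012,0.0051,0,0,0,0.1],[0.0012,0.0051,0,0,0,0.1],[0,0,0,0,0,0],[0,0,0,0,0,0]]]'
python3 go.py R 1.85 0.05 0.0138 0.062 0
python3 - <<'E'
from h import *
import pickle
st=get_state();s=snap('wrist','w4.png');pickle.dump((st,s),open('w4.pkl','wb'))
E
```

```text
clock: 15.3
tool_pos: [0.5349, -0.0134, 0.0624]
eef_rot: [0.602, 0.799, 0.0, -0.001]
contact_force: [-2.2, -0.3, -1.2]
opening: 0.004
finger_force: 1.2
t 15.3 pos [ 0.5349 -0.0134  0.0624] F [-2.2 -0.3 -1.2] q [-0.07  0.86  0.01  1.97 -0.02  0.32  0.24]
tgt [ 0.5342 -0.0129  0.062 ] dtool [ 0.0007 -0.0005  0.0004] rot [-0.0007 -0.001  -0.0001]
radial 0.04931133770880244 off 0.013334072209796323
```

View pics/w4.png

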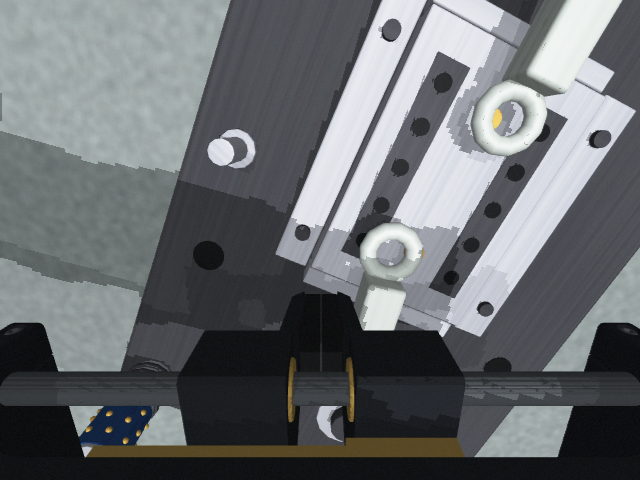

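The right eye's ring is at (392,251) and the edge of its button is at (421,253). The left eye is at (510,118), seen obliquely with its button at (497,118). The punch is undisturbed.

Run:
```python
from wr import *
st,w=pickle.load(open('w4.pkl','rb'))
e=wray(st,w,392,251,.062); b=np.array([.5739,.0241,.05]);b0=np.array([.5731,.0247])
le=wray(st,w,510,118,.062);print('left',le,wray(st,w,497,118,.05))
h=P['Rhub'];print(e,wray(st,w,421,253,.05));print([np.arctan2(*(p-h)[1::-1]) for p in (e,b)], np.linalg.norm((e-h)[:2]))
```

```text
left [0.58482542 0.09294178 0.062     ] [0.58530305 0.09351786 0.05      ]
[0.55819071 0.02510872 0.062     ] [0.57643554 0.02471226 0.05      ]
[np.float64(1.6085146287182914), np.float64(1.4168446456710853)] 0.08230077401033775
```

```bash
python3 -m jog '[[[0.001,0.0041,0,0,0,0.08],[0.0008,0.0036,0,0,0,0.07],[0,0,0,0,0,0],[0,0,0,0,0,0],[0,-0.015,0,0,0,0],[0,-0.02,0,0,0,0],[0,0,-0.035,0,0,0],[0,0,-0.035,0,0,0],[-0.027,0.02,0,0,0,0],[-0.027,0.03,0,0,0,0],[0,0,0,0,0,0],[0,0,0,0,0,0]]]'
python3 - <<'E'
from h import *
import pickle
st=get_state();s=snap('wrist','w5.png');pickle.dump((st,s),open('w5.pkl','wb'))
cv2.imwrite('pics/w5c.png',cv2.resize(s['frame'][20:280,200:460,::-1],None,fx=2.3,fy=2.3,interpolation=cv2.INTER_CUBIC))
E
```

```text
clock: 16.85
tool_pos: [0.5644, -0.0613, 0.1328]
eef_rot: [0.661, 0.751, 0.001, 0.0]
contact_force: [0.2, -0.1, -0.8]
opening: 0.004
finger_force: 0.0
```

View pics/w5c.png

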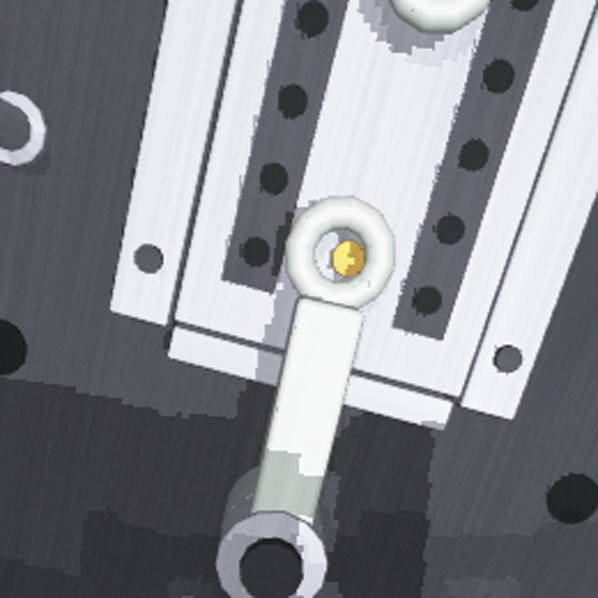

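The right ring is centred at crop (341,252) and the button at (348,258).

```bash
python3 - <<'E'
from wr import *
st,w=pickle.load(open('w5.pkl','rb'))
f=lambda u,v,z:wray(st,w,200+u/2.3-.28,20+v/2.3-.28,z)
e=f(341,252,.062);b=f(348,258,.05);print(e,b,e-b)
h=P['Rhub'];print([np.arctan2(*(p-h)[1::-1]) for p in (e,b)],wray(st,w,200+271/2.3,20+570/2.3,.08))
E
python3 go.py R 1.68 0.05 0.022 0.13 0
```

```text
[0.57039313 0.02459654 0.062     ] [0.57353518 0.02344737 0.05      ] [-0.00314205  0.00114918  0.012     ]
[np.float64(1.459924000845153), np.float64(1.4200398228246756)] [ 0.56264824 -0.06141425  0.08      ]
t 16.9 pos [ 0.5639 -0.0609  0.1327] F [ 0.3  0.3 -0.6] q [-0.    0.76  0.05  1.84 -0.06  0.54  0.22]
tgt [ 0.534  -0.0098  0.13  ] dtool [ 0.0545 -0.0231  0.0028] rot [ 0.0003 -0.0009  0.0185]
radial -0.004057430821582928 off -0.0021298115755812924
```

The right eye is about 3 mm short. I'll re-approach and nudge it about 1.9 mm at the 50 mm radius.

```bash
python3 -m jog '[[[0.0,-0.026,0,0,0,0],[0.027,0,0,0,0,0],[0.027,0,0,0,0,0],[0,0,0.035,0,0,0],[0,0,0.034,0,0,0],[0,0,0,0,0,0]]]'
python3 go.py R 1.70 0.05 0.0115 0.062 0
```

```text
clock: 17.65
tool_pos: [0.5293, -0.0106, 0.0621]
eef_rot: [0.66, 0.751, -0.001, -0.002]
contact_force: [-0.4, -0.3, 0.2]
opening: 0.005
finger_force: 0.0
t 17.65 pos [ 0.5293 -0.0106  0.0621] F [-0.4 -0.3  0.2] q [-0.09  0.86  0.04  1.98 -0.09  0.31  0.15]
tgt [ 0.5434 -0.009   0.062 ] dtool [-0.0003  0.0142  0.0001] rot [-0.0048 -0.0012 -0.0012]
radial 0.050272139687753986 off 0.025691276145070094
```

```bash
python3 -m jog '[[[0,0.005,0,0,0,0],[0,0.005,0,0,0,0],[0,0.002,0,0,0,0],[0,0,0,0,0,0],[0,0,0,0,0,0]]]' | grep cont
python3 go.py R 1.70 0.05 0.0115 0.062 0 
python3 -m jog '[[[0,0.002,0,0,0,0],[0,0,0,0,0,0],[0,0,0,0,0,0]]]' | grep cont
python3 go.py R 1.70 0.05 0.0115 0.062 0
```

```text
contact_force: [-2.6, -0.5, 2.3]
t 18.275 pos [ 0.543  -0.0101  0.0639] F [-2.6 -0.5  2.3] q [-0.09  0.86  0.04  1.94 -0.09  0.34  0.15]
tgt [ 0.5434 -0.009   0.062 ] dtool [0.001  0.0006 0.0019] rot [-0.0006 -0.0003 -0.0032]
radial 0.04897842679351562 off 0.012097579454888251
contact_force: [-3.2, 0.0, 2.9]
t 18.65 pos [ 0.5454 -0.0099  0.0637] F [-3.2  0.   2.9] q [-0.09  0.86  0.04  1.94 -0.09  0.34  0.15]
tgt [ 0.5434 -0.009   0.062 ] dtool [ 0.0011 -0.0018  0.0017] rot [-0.0001 -0.0001 -0.0031]
radial 0.04890885063051647 off 0.009662968611537584
```

```bash
python3 -m jog '[[[0,-0.015,0,0,0,0],[0,-0.02,0,0,0,0],[0,0,-0.035,0,0,0],[0,0,-0.035,0,0,0],[-0.027,0.034,0,0,0,0],[-0.027,0.033,0,0,0,0],[0,0,0,0,0,0],[0,0,0,0,0,0]]]'
cat > meas.py <<'E'
from wr import *
import sys
def meas(name,near):
    st=get_state();w=snap('wrist',name);g=w['frame']
    T=np.array(w['mount']);Rt=R.from_quat(st['eef_rot']).as_matrix()
    def pj(p):
        c=T[:3,:3].T@(Rt.T@(np.array(p)-st['tool_pos'])-T[:3,3]);c=np.array(w['mtx'])@c;return c[:2]/c[2],c[2]
    (u,v),_=pj(near); S=4;x0,y0=int(u)-40,int(v)-40
    c=cv2.resize(g[y0:y0+80,x0:x0+80],None,fx=S,fy=S,interpolation=cv2.INTER_CUBIC)
    hsv=cv2.cvtColor(c,cv2.COLOR_RGB2HSV);m=cv2.inRange(hsv,(12,90,80),(40,255,255))
    pts=cv2.findNonZero(m);(bx,by),br=cv2.minEnclosingCircle(pts)
    pr=333.4*.015/pj([*near[:2],.062])[1]*S
    k=cv2.HoughCircles(cv2.medianBlur(cv2.cvtColor(c,cv2.COLOR_RGB2GRAY),5),cv2.HOUGH_GRADIENT_ALT,1,10,param1=150,param2=.5,minRadius=int(pr*.38),maxRadius=int(pr*1.12))
    print('exp ring r',pr,'exp btn r',pr/3*.95,'button',bx,by,br); 
    f=lambda a,b,z:wray(st,w,x0+(a+.5)/S-.5,y0+(b+.5)/S-.5,z)
    b=f(bx,by,.05);print('b',b)
    for q in ([] if k is None else k[0]): print(q.round(1),'eye-btn mm',((f(q[0],q[1],.062)-b)*1000).round(2)[:2])
    cv2.imwrite('pics/m_'+name,c[:,:,::-1]);
    return c
if __name__=='__main__': meas(sys.argv[1],[float(a) for a in sys.argv[2:5]])
E
python3 meas.py r1.png .5735 .0235 .05
```

```text
clock: 19.65
tool_pos: [0.584, -0.0589, 0.1334]
eef_rot: [0.661, 0.75, 0.0, -0.0]
contact_force: [-0.4, 0.2, -0.0]
opening: 0.008
finger_force: 0.0
exp ring r 97.37597184841596 exp btn r 30.835724418665052 button 165.21969604492188 164.90785217285156 31.19466209411621
b [0.57371954 0.02333804 0.05      ]
[187.  174.   94.1] eye-btn mm [ 3.48 -0.87]
[187.  174.   47.2] eye-btn mm [ 3.48 -0.87]
[162.  133.   64.5] eye-btn mm [-1.1   4.54]
```

The right eye is now about 3.5 mm past the button. I'll push it back gently from the other side, with the tool aligned to the bar.

```bash
cat >> loc.py <<'E'
P['Rhub']=np.array([.5625,-.0610,.08]);P['Lhub']=np.array([.5943,.1769,.08])
E
python3 go.py R 1.40 0.05 -0.034 0.13 0
```

```text
t 19.7 pos [ 0.5834 -0.0585  0.1334] F [-0.3  0.3 -0.8] q [-0.01  0.78  0.05  1.78 -0.07  0.58  0.21]
tgt [ 0.6045 -0.0175  0.13  ] dtool [0.038  0.0261 0.0034] rot [-0.0006 -0.0008  0.2978]
radial 0.005996112146777737 off -0.020170312184556116
```

```bash
python3 -m jog '[[[0.019,0.013,0,0,0,0],[0.019,0.013,0,0,0,0],[0,0,0,0,0,0.15],[0,0,0,0,0,0.148],[0,0,0.036,0,0,0],[0,0,0.034,0,0,0],[0,0,0,0,0,0]]]' |grep -E 'clock|cont'
python3 go.py R 1.40 0.05 -0.03 0.062 0
for i in 1 2 3 4; do python3 -m jog '[[[0,-0.002,0,0,0,0],[0,0,0,0,0,0],[0,0,0,0,0,0]]]' | grep -E 'pos|contact'; done
python3 go.py R 1.40 0.05 -0.022 0.062 0
```

```text
clock: 20.58
contact_force: [0.1, 1.1, 0.7]
t 20.575 pos [ 0.6029 -0.0169  0.0616] F [0.1 1.1 0.7] q [-0.11  0.91  0.11  1.76 -0.2   0.49 -0.04]
tgt [ 0.6006 -0.0168  0.062 ] dtool [-0.0004 -0.0023 -0.0004] rot [-0.0054  0.0001  0.0006]
radial 0.05037162435312129 off -0.03231550086923354
tool_pos: [0.6037, -0.0181, 0.0648]
contact_force: [-0.8, -0.4, -0.6]
tool_pos: [0.6011, -0.0179, 0.0637]
contact_force: [0.6, 0.7, -0.4]
tool_pos: [0.5991, -0.0175, 0.0637]
contact_force: [0.1, 0.9, -1.3]
tool_pos: [0.5971, -0.0171, 0.0637]
contact_force: [-0.2, 0.1, -0.5]
t 22.075 pos [ 0.5971 -0.0171  0.0637] F [-0.2  0.1 -0.5] q [-0.11  0.9   0.11  1.78 -0.2   0.47 -0.04]
tgt [ 0.5927 -0.0155  0.062 ] dtool [ 0.0009 -0.0047  0.0017] rot [ 0.     -0.0001 -0.0012]
radial 0.049097304710290626 off -0.026662355382572837
```

```bash
for i in 1 2 3 4 5 6; do python3 -m jog '[[[0,-0.001,0,0,0,0],[0,0,0,0,0,0]]]' | grep -E 'pos|contact'; done
```

```text
tool_pos: [0.596, -0.0169, 0.0637]
contact_force: [0.6, -0.2, -0.3]
tool_pos: [0.595, -0.0168, 0.0637]
contact_force: [-0.4, -0.9, 0.1]
tool_pos: [0.5941, -0.0166, 0.0637]
contact_force: [0.0, -0.2, -0.0]
tool_pos: [0.5939, -0.0166, 0.0638]
contact_force: [1.5, 0.6, -1.1]
tool_pos: [0.5931, -0.0163, 0.0639]
contact_force: [2.0, -0.8, -1.2]
tool_pos: [0.5917, -0.0158, 0.0639]
contact_force: [4.1, -0.3, -1.6]
```

```bash
python3 -m jog '[[[0,0.015,0,0,0,0],[0,0.015,0,0,0,0],[0,0,-0.035,0,0,0],[0,0,-0.034,0,0,0],[-0.024,-0.027,0,0,0,0],[-0.024,-0.027,0,0,0,0],[0,0,0,0,0,0],[0,0,0,0,0,0]]]' | grep -E 'pos|contact'
python3 meas.py r2.png .5735 .0235 .05
```

```text
tool_pos: [0.5589, -0.0586, 0.1326]
contact_force: [1.0, 0.6, 0.1]
exp ring r 97.78163009405566 exp btn r 30.964182863117625 button 168.0 162.63710021972656 31.42670440673828
b [0.57389194 0.02333143 0.05      ]
[157.  163.   97.1] eye-btn mm [-1.7   0.24]
[157.  163.   49.9] eye-btn mm [-1.7   0.24]
[ 20.  219.   46.3] eye-btn mm [-24.1   -4.24]
[157.  163.   42.6] eye-btn mm [-1.7   0.24]
```

Now 1.7 mm short. I'll finish from the first side using the calibrated end position, TCP x≈0.5436.

```bash
python3 -m jog '[[[0,0,0,0,0,-0.15],[0,0,0,0,0,-0.15],[0,0,0,0,0,0]]]' | grep -E 'pos|contact'
python3 - <<'E'
from wr import *
st=get_state();Rt=R.from_quat(st['eef_rot']);print(Rt.inv().apply(np.array([.529,-.0106,.132])-st['tool_pos']),Rt.as_matrix()[:,0])
E
```

```text
tool_pos: [0.5598, -0.0584, 0.1325]
contact_force: [0.4, -0.8, -0.3]
[ 0.05136235 -0.02450464  0.00053758] [-0.12730546  0.99186305  0.00100851]
```

```bash
python3 -m jog '[[[0,-0.0245,0,0,0,0],[0.0257,0,0,0,0,0],[0.0257,0,0,0,0,0],[0,0,0.035,0,0,0],[0,0,0.034,0,0,0],[0,0,0,0,0,0],[0,0.005,0,0,0,0],[0,0.004,0,0,0,0],[0,0,0,0,0,0]]]' | grep -E 'pos|contact'
for i in 1 2 3 4; do python3 -m jog '[[[0,0.001,0,0,0,0],[0,0,0,0,0,0]]]' | grep -E 'pos|contact'; done
```

```text
tool_pos: [0.5387, -0.0102, 0.0647]
contact_force: [-0.2, -0.3, -1.2]
tool_pos: [0.5385, -0.0102, 0.0639]
contact_force: [0.2, -0.0, 0.4]
tool_pos: [0.5394, -0.01, 0.0637]
contact_force: [-0.2, 0.5, 0.2]
tool_pos: [0.5405, -0.0099, 0.0637]
contact_force: [0.4, -0.1, -0.9]
tool_pos: [0.5415, -0.0098, 0.0637]
contact_force: [-0.4, -0.1, 0.3]
```

```bash
for i in 1 2; do python3 -m jog '[[[0,0.001,0,0,0,0],[0,0,0,0,0,0]]]' | grep -E 'pos|contact'; done
python3 -m jog '[[[0,0.0003,0,0,0,0],[0,0,0,0,0,0]]]' | grep -E 'pos|contact'
```

```text
tool_pos: [0.5425, -0.0096, 0.0637]
contact_force: [0.4, 0.0, -0.0]
tool_pos: [0.5429, -0.0096, 0.0636]
contact_force: [-0.2, -0.5, 0.6]
tool_pos: [0.5431, -0.0096, 0.0636]
contact_force: [-2.2, -0.8, 0.4]
```

```bash
for i in 1 2; do python3 -m jog '[[[0,0.0005,0,0,0,0],[0,0,0,0,0,0]]]' | grep -E 'pos|contact'; done
```

```text
tool_pos: [0.5433, -0.0096, 0.0636]
contact_force: [-3.9, -0.1, 1.2]
tool_pos: [0.5444, -0.0095, 0.0636]
contact_force: [-3.8, -1.3, 0.1]
```

```bash
python3 -m jog '[[[0,-0.015,0,0,0,0],[0,-0.015,0,0,0,0],[0,0,-0.035,0,0,0],[0,0,-0.034,0,0,0],[-0.027,0.031,0,0,0,0],[-0.027,0.031,0,0,0,0],[0,0,0,0,0,0],[0,0,0,0,0,0]]]' | grep -E 'clock|pos|contact'
python3 meas.py r3.png .5735 .0235 .05
```

```text
clock: 29.38
tool_pos: [0.5835, -0.058, 0.1326]
contact_force: [-0.2, 0.6, -1.2]
exp ring r 97.57020124629335 exp btn r 30.897230394659562 button 165.0 163.0 31.780595779418945
b [0.57381706 0.02341912 0.05      ]
[175.  162.   97.1] eye-btn mm [1.43 0.4 ]
[175.  162.   42.9] eye-btn mm [1.43 0.4 ]
[175.  162.   51.3] eye-btn mm [1.43 0.4 ]
```

The right eye is within 1.5 mm, so the button is fully inside the hole. I'll recheck the left one the same way.

```bash
python3 -m jog '[[[0.034,0.009,0,0,0,0],[0.033,0.009,0,0,0,0],[0,0,0,0,0,0],[0,0,0,0,0,0]]]' | grep -E 'clock|pos|contact'
python3 meas.py l1.png .583 .0925 .05
```

```text
clock: 29.92
tool_pos: [0.5919, 0.0095, 0.1327]
contact_force: [0.4, -0.6, -0.2]
exp ring r 97.81636488773783 exp btn r 30.975182214450314 button 165.0 163.37704467773438 31.412921905517578
b [0.58321094 0.09278082 0.05      ]
[173. 162.  96.] eye-btn mm [1.08 0.33]
[173.  162.   49.2] eye-btn mm [1.08 0.33]
```

Left is 1.1 mm and right 1.5 mm. I'll lift clear and take the last look.

```bash
python3 -m jog '[[[0,0,-0.05,0,0,0],[0,0,-0.05,0,0,0],[-0.05,0,-0.02,0,0,0],[-0.05,0,0,0,0,0],[-0.05,0,0,0,0,0],[-0.05,0,0,0,0,0],[0,0,0,0,0,0],[0,0,0,0,0,0]]]' | grep -E 'clock|pos|contact'
python3 - <<'E'
from h import *
s=snap('scene','fin.png'); cv2.imwrite('pics/finc.png',cv2.resize(s['frame'][130:430,130:490,::-1],None,fx=2,fy=2,interpolation=cv2.INTER_CUBIC))
E
```

```text
clock: 30.98
tool_pos: [0.6174, -0.1887, 0.2524]
contact_force: [-0.2, 0.2, 0.0]
```

View pics/finc.png

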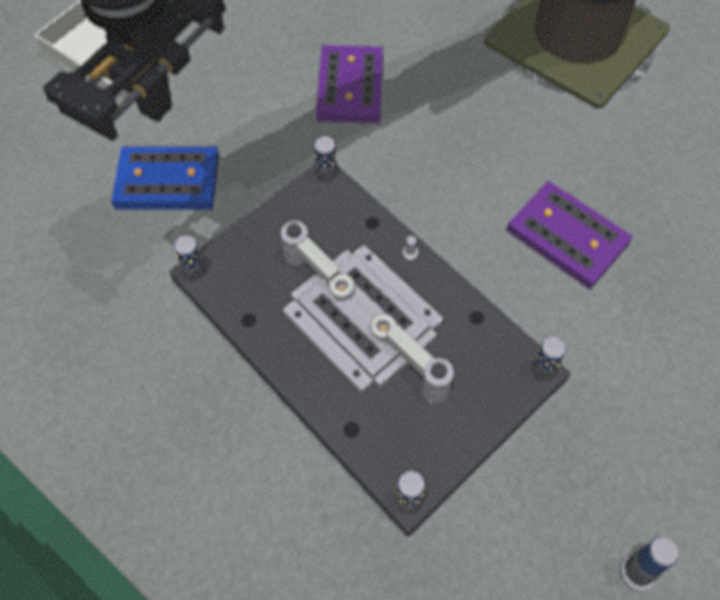

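Both eyes, at (342,286) and (383,326), sit over their buttons. The punch at (411,246), the guide post and the look-alike blocks stand where they were, and the robot is clear.

```bash
python3 -c "
from plant import *
print(finish_job())"
```

```text
the job is handed in; nothing more can be done
None
```

Both keeper arms are turned so their eyes sit over the insert's buttons, measured at about 1.1 mm off centre (left) and 1.5 mm (right); the robot is clear, nothing else looked disturbed in the last view, and the job was handed in at about 31 s.

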